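# Change the chocolate mould on the mould shaker

### The arm

A 7-joint arm with a two-finger parallel gripper is mounted at the origin on a cart in front of the work surface, level with it; the furniture and walls round the work are solid. World frame = base frame: x ahead of the robot, y to its left, z up, the work surface at z = 0. Lengths are in m, angles in rad, forces in N, time in s.
With the tool pointing down it reaches from about 0.4 to 0.85 m from the base axis. Payload 6.9 kg.
Tool frame: the origin (TCP) lies midway between the tips of the shut fingers; the grasp point (between the pads) lies 19 mm behind it (grip_depth is the distance from the TCP to the grasp point, in m); z points along the fingers, y is the line along which they close (so a half turn about z gives the same grasp; the last joint's range is limited). The gripper opens to 85 mm and grips with 20 to 120 N. Pads are 22 mm wide; open, the fingers measure 114 mm over their backs; the gripper's body (76 mm by 85 mm) begins 54 mm behind the grasp point. The pads swing forward as they close: fully open they stand 13 mm farther back than shut.
Start: joints at [1.26, 0.507, -0.238, 1.5, 0.126, 1.149, -0.155], TCP at [0.253, -0.571, 0.231] pointing down, gripper open.
Joint ranges: [-3.08, 3.08], [-0.24, 2.05], [-1.43, 1.35], [0, 2.5], [-1.52, 4.66], [0.17, 1.96], [-2.89, 2.89]. Speed limits (rad/s): [2.39, 2.39, 3.14, 3.14, 3.14, 3.14, 3.14].

### API

Orientations are given as a unit quaternion [x, y, z, w].
In Python, from plant import read_state, snapshot, close_job, recognise, cut_out, grip_depth gives the robot as it stands.
- The arm moves only by the tool arm_command, never from a script. Its argument "steps" is a list of rows, each an object of numbers: "tx", "ty", "tz": the shift along the tool's x, y, z in mm; "ax", "ay", "az": the turn, a rotation vector about the tool's x, y, z in degrees; "jaw": the opening, from 0 (shut) to 1 (fully open). In form: [{"tx": .., "ty": .., "tz": .., "ax": .., "ay": .., "az": .., "jaw": ..}, ...]. A call has exactly 8 rows; each row shifts and turns the commanded pose from where the row before left it, along the tool's axes as they then stand; what a row does not reach is not made up. A row lasts 1/10 s, in which the tool goes at most 50 mm and 8.59 degrees, less where a joint would pass 70% of its speed; a pose out of reach is approached as far as the arm can. A call is refused whole if a number of a shift passes 50 or a number of a turn 8.59, either way. A call with a gripper value outside its range is refused whole. The fingers move at their own pace and stop on an object; "newtons" is the grip in N (left out, the last holds). Time passes only in rows, so rows that do not move let the fingers close, or fill a call up. It gives the time, the measured TCP pose, the force, the opening and the grip force at its end, in the units of the state.
- read_state(): the state, without advancing time (a new reading comes with each control period).
- snapshot(name): name is "scene" or "top"; returns a dict with "pixels" (384x512x3 uint8, blue, green, red), "range_z" (384x512 float32, m along the optical axis (not along the pixel's ray), 0 where there is no reading), "vfov" (degrees; the focal length in pixels is half the picture's height over the tangent of half this angle, whatever the lens; pixels are square), "cx", "cy" (the principal point, pixels), "world_to_cam" (4x4, takes a point from world to camera coordinates). Camera axes: x right, y down, z forward; pixel columns grow to the right and rows downward; lengths in m; the calibration is good to about 2 mm. A picture is of the moment at which its call begins.
- close_job(): hands the job in; it is judged then, once.
Trained networks look in a picture, given as the dict that the camera call returned (one of the last four; its "shot" number tells which), for a name from the list of things; names that differ only in an ending like _2 or _b are one class to them, and where a whole thing is asked for, a point or a joint stands for the part that bears it (a point fixed in the world has none). Each returns a list of dicts, best first, with "score" (0 to 1); they miss things now and then, are a little off and sometimes report something else, mostly with a low value. They report only what shows in the picture. A call takes as long as a camera call.
- recognise(thing, picture): "at" ([x, y, z] in m, in world coordinates, good to about 4 mm: the middle of the surface that is visible of it).
- cut_out(thing, picture): "pixels" (384x512 bool, what is visible of it).
The state is a dict: "time_s": time; "joint_positions": joint angles; "joint_velocities": joint speeds; "tau": joint torques, N m; "ee_pos": TCP position; "eef_rot": TCP orientation; "ft_force": force on the tool from outside, world axes, zero at the start; "moment": the same for the moment, N m; "opening": finger opening in m; "gripper_force": force on a finger pad.
Only numpy, scipy, OpenCV 4.12 (cv2) and the standard library are available. Lean on these libraries where they do the work, as an engineer would, in place of code of your own. Each camera call takes 0.05 s, during which the arm holds its last target. There are 200 camera calls.

### The job

The mould with the finished chocolates is still sitting in the mould shaker: lift it out and lay it flat on the marble slab, near the middle and beside the little pumpkin, which stays. Seat the empty mould in its place, fully down, flat and square in the shaker's pocket, its cut corner at the orange key. Set both moulds down gently and do not shove or knock over the things standing around.

Things in the scene. Friction and masses are not known exactly. Their poses are not given: they have to be found in the camera images.
- filled_mould: The full mould (brown chocolates in its cavities; they do not move): blue plastic bar mould, 150 (its y) x 60 (its x) x 30 mm high, 0.18 to 0.35 kg, solid with upright sides, eight square cavities in its top; corner at +x, +y cut off at 45 degrees (22 mm legs). Origin: centre of underside. Pinch it across its 60 mm width at mid-length. It starts seated in the shaker's pocket.
- empty_mould: The empty mould: blue plastic bar mould, 150 (its y) x 60 (its x) x 30 mm high, 0.18 to 0.35 kg, solid with upright sides, eight square cavities in its top; corner at +x, +y cut off at 45 degrees (22 mm legs). Origin: centre of underside. Pinch it across its 60 mm width at mid-length. It starts on the bench, to the left or right of the shaker, turned anywhere from -0.2 to 1.3 rad.
- empty_mould_cut (a point): On the underside of the empty mould, middle of its cut corner face: at (19, 64, 0) mm in the mould's frame.
- shaker_base: Mould shaker, a white housing fixed to the bench, 116 (x) x 200 (y) x 40 mm high, with the pocket on its flat top; a black knob on its front (-x) face. Tall fixed things stand close behind the work: coffee maker (its carafe handle reaches forward to about x = 0.50 m, y = 0.04 m) and kettle (about x = 0.50 m, y = -0.37 m); carry across in front of them. Origin: centre of its underside.
- pocket (a point): Centre of the pocket floor, 40 mm above the shaker's underside, axes as the shaker's. Pocket 64 (x) x 154 (y) mm: 2 mm play on each side. Aluminium fence 14 mm high, 10 mm thick, upper inner edges bevelled (5 mm high, 3.5 wide); its long sides are open over the middle 70 mm, down to the floor, for fingers. A seated mould has its origin here, the same yaw, and stands 16 mm above the fence.
- pocket_key (a point): Where the middle of a seated mould's cut corner lies: on the pocket floor at (19, 64, 0) mm from pocket, 4 mm from the orange key (12 mm high) that fills the pocket's +x, +y corner. The other way round a mould cannot go down.
- marble_slab: Marble cooling slab fixed to the bench, 120 (x) x 200 (y) x 15 mm thick, on the other side of the shaker from the empty mould. Origin: centre of its underside; its top is at z = 15 mm. A mould with its centre at about (-28, -5) mm in the slab's frame and its length along the slab's y clears the pumpkin.
- pumpkin: Little red pumpkin, loose, about 53 mm wide and 51 mm high, standing on the slab near its +x, +y corner. Origin: centre of its underside.
- sugar_shaker: Sugar shaker, loose, 44 mm wide, 90 mm high, upright beside one corner of the empty mould: at about (62, 82) mm in the empty mould's starting frame. Origin: centre of its underside.
- spice_jar: Spice jar, loose, 47 mm wide, 98 mm high, upright behind the shaker. Origin: centre of its underside.
- orange_cup: Orange cup, loose, 58 x 87 x 56 mm high, upright behind on the left. Origin: centre of its underside.
- timer: White kitchen timer with red dial, loose, 72 mm wide, 35 mm high, lying behind on the right. Origin: centre of its underside.

How it is judged:
At the end, for the whole second after the job is handed in: Empty mould at rest in the pocket: centre within 5 mm, floor within 3 mm, level within 0.03 rad, square within 0.05 rad, cut corner within 8 mm of the key. Full mould flat and at rest on the slab (4 mm, 0.06 rad), its centre within 45 mm (slab x) and 50 mm (y) of the slab's (horizontal distance between empty_mould and pocket below 0.005 m and z of empty_mould in the frame of pocket between -0.003 and 0.003 m and angle between empty_mould's own z axis and vertical below 0.03 rad and angle between the y axis of empty_mould and the y axis of pocket, either way round below 0.05 rad and horizontal distance between empty_mould_cut and pocket_key below 0.008 m and linear speed of each of empty_mould, filled_mould below 0.02 m/s and x of filled_mould in the frame of marble_slab between -0.045 and 0.045 m and y of filled_mould in the frame of marble_slab between -0.05 and 0.05 m and z of filled_mould in the frame of marble_slab between 0.011 and 0.019 m and angle between filled_mould's own z axis and vertical below 0.06 rad); the robot touches nothing.
It fails at once if a bystander (pumpkin, sugar shaker, spice jar, orange cup, timer) is shoved more than 30 mm (distance of any of sugar_shaker, pumpkin, spice_jar, orange_cup, timer from where it was at the start of the episode above 0.03 m).
It fails at once if a bystander is knocked over (angle between any of sugar_shaker, pumpkin, spice_jar, orange_cup, timer's own z axis and vertical above 0.5 rad).
It fails at once if a mould is dropped from a height (it falls free, out of the fingers, faster than 0.6 m/s) ((linear speed of empty_mould above 0.6 m/s and contact force between empty_mould and the fingers below 0.1 N) or (linear speed of filled_mould above 0.6 m/s and contact force between filled_mould and the fingers below 0.1 N)).
It also fails if it takes over 64 s, if anything falls off the work surface, if the arm or the gripper's body presses on something with over 40 N, if the wrist force passes 120 N, or if a joint passes its speed limit or range.

## Working session

There is one attempt and no reset: what is moved stays moved. The work goes in short steps, Python scripts to look and compute and a tool call to move; the robot and the scene stay as the last step left them, time stands still between calls to the robot, and variables do not carry over. Pictures are saved under pics/ and viewed, at most 10 in all, crops included, and the job is handed in when it is done.

Besides the shell and the picture viewer there is one more tool, called after "Emit:" in YAML: its name, and indented under it one key for each argument. arm_command: Moves the arm, as the interface text tells. Its arguments: {"type":"object","properties":{"steps":{"type":"array","items":{"type":"object","properties":{"tx":{"type":"number"},"ty":{"type":"number"},"tz":{"type":"number"},"ax":{"type":"number"},"ay":{"type":"number"},"az":{"type":"number"},"jaw":{"type":"number"}}}},"newtons":{"type":"number"}},"required":["steps"]}

```bash
mkdir -p pics
cat > h.py <<'E'
import numpy as np, cv2
from plant import read_state, snapshot, close_job, recognise, cut_out, grip_depth
def cloud(p):
    h,w=p["range_z"].shape; f=h/2/np.tan(np.radians(p["vfov"])/2)
    v,u=np.mgrid[:h,:w]; z=p["range_z"].astype(float)
    c=np.stack([(u-p["cx"])/f*z,(v-p["cy"])/f*z,z],-1)
    M=np.linalg.inv(p["world_to_cam"]); W=c@M[:3,:3].T+M[:3,3]; W[z==0]=np.nan
    return W
def rect(P):
    (c,s,a)=cv2.minAreaRect((P[:,:2]*1000).astype(np.float32)); return np.round(c,1),np.round(s,1),round(a,1)
E
python3 - <<'E'
from h import *
s=read_state(); print(s, grip_depth)
for n in ["top","scene"]:
    p=snapshot(n); cv2.imwrite(f"pics/{n}0.png",p["pixels"]); W=cloud(p)
    print(n,np.round(p["world_to_cam"],3).tolist(),p["vfov"])
    for t in ["filled_mould","empty_mould","shaker_base","marble_slab","pumpkin","sugar_shaker","spice_jar","orange_cup","timer"]:
        r=recognise(t,p)[:2]; k=cut_out(t,p)[:1]
        print(t,[(np.round(q["at"],3).tolist(),round(q["score"],2)) for q in r])
        if k:
            P=W[k[0]["pixels"]]; P=P[~np.isnan(P[:,0])]
            if len(P):
                zt=np.percentile(P[:,2],95); T=P[P[:,2]>zt-.006]; print("   ",len(P),round(zt,4),rect(T),np.round(T.mean(0),4))
E
```

```text
{'time_s': 0.0, 'joint_positions': array([ 1.2594995 ,  0.50837896, -0.23753374,  1.5011473 ,  0.12571006,
        1.14892333, -0.15478205]), 'joint_velocities': array([-5.59984796e-05, -2.65294598e-04,  2.90609654e-04,  4.94359379e-04,
       -1.18152258e-03, -1.50580025e-03,  4.28645567e-04]), 'tau': array([ 4.59439943e-04, -6.20585704e+01, -2.18674824e+00, -2.49652326e+01,
        1.26513242e-02,  1.20723477e-02, -4.67905608e-06]), 'ee_pos': array([ 0.2527396 , -0.57105085,  0.23039947]), 'eef_rot': array([ 9.78358045e-01,  2.06917050e-01, -2.12055074e-04, -9.08062292e-04]), 'ft_force': array([0.28465688, 0.53750695, 0.5980441 ]), 'moment': array([ 0.04957064,  0.01390886, -0.02203925]), 'gripper_force': 0.0, 'opening': 0.08537555599815703} 0.0187
top [[0.024, -1.0, -0.011, -0.004], [-0.983, -0.022, -0.182, 0.5], [0.182, 0.015, -0.983, 1.117], [0.0, 0.0, 0.0, 1.0]] 56.16028886730234
filled_mould [([0.432, -0.064, 0.068], 0.73)]
    194 0.0556 (array([471.9, 278.3]), array([38.4, 37.8]), 36.1) [0.4698 0.2786 0.0532]
empty_mould [([0.429, -0.325, 0.018], 0.84)]
    906 0.0323 (array
[... 1629 characters left out ...]
8], 0.58), ([0.391, -0.025, 0.04], 0.29)]
    398 0.0539 (array([468.9, 282.3]), array([36.9, 39.5]), 23.1) [0.4681 0.2826 0.0517]
sugar_shaker [([0.378, -0.217, 0.049], 0.65)]
    485 0.0869 (array([ 389.1, -224.1]), array([26.6, 27.1]), 88.2) [ 0.387  -0.2222  0.0853]
spice_jar [([0.576, -0.103, 0.054], 0.72)]
    725 0.0984 (array([ 593.2, -114.1]), array([43.8, 45. ]), 78.1) [ 0.5922 -0.1132  0.0972]
orange_cup [([0.567, 0.21, 0.043], 0.77)]
    697 0.0552 (array([575.8, 207. ]), array([73.3, 58.3]), 31.8) [0.5776 0.2049 0.0531]
timer [([0.578, -0.206, 0.02], 0.91), ([0.39, -0.021, 0.042], 0.36)]
    396 0.0343 (array([ 590.2, -209.8]), array([29.5, 28.5]), 7.2) [ 0.589  -0.2096  0.0331]
```

Run:
```python
from h import *
for n in ["top","scene"]:
    p=snapshot(n); W=cloud(p)
    def reg(name,x0,x1,y0,y1,z0,z1):
        m=(W[...,0]>x0)&(W[...,0]<x1)&(W[...,1]>y0)&(W[...,1]<y1)&(W[...,2]>z0)&(W[...,2]<z1)
        k,l,st,_=cv2.connectedComponentsWithStats(m.astype(np.uint8)); m=l==1+np.argmax(st[1:,4])
        P=W[m]; print(n,name,len(P),rect(P),np.round(np.median(P[:,2]),4))
    reg("filled",.33,.52,-.17,.04,.061,.078)
    reg("fence",.33,.52,-.17,.04,.048,.060)
    reg("base",.33,.52,-.18,.05,.035,.080)
    reg("empty",.33,.52,-.43,-.22,.024,.036)
    reg("slab",.33,.54,.1,.33,.009,.02)
a=cv2.imread("pics/top0.png");cv2.imwrite("pics/top0b.png",cv2.resize(a,(780,585),interpolation=cv2.INTER_CUBIC))
```

```text
top filled 876 (array([429.2, -62.8]), array([149.3,  60.3]), 73.9) 0.0676
top fence 184 (array([446. ,  -4.3]), array([52. , 84.5]), 74.4) 0.053
top base 2196 (array([429.4, -63.3]), array([199.5, 115.8]), 74.1) 0.0528
top empty 435 (array([ 425. , -326.7]), array([ 60.3, 149.4]), 55.4) 0.0296
top slab 1951 (array([434. , 215.3]), array([201.7, 120.3]), 86.1) 0.0146
scene filled 1232 (array([430.7, -60.5]), array([150.2,  67.6]), 73.7) 0.0673
scene fence 581 (array([429.9, -60.5]), array([174.3,  87.5]), 74.3) 0.0531
scene base 2911 (array([429. , -59.9]), array([200.4, 117.7]), 74.1) 0.0541
scene empty 527 (array([ 426. , -324.3]), array([ 60.4, 154.8]), 55.6) 0.0287
scene slab 3721 (array([434.9, 219.6]), array([200.3, 122.5]), 86.4) 0.015
```

View pics/top0.png

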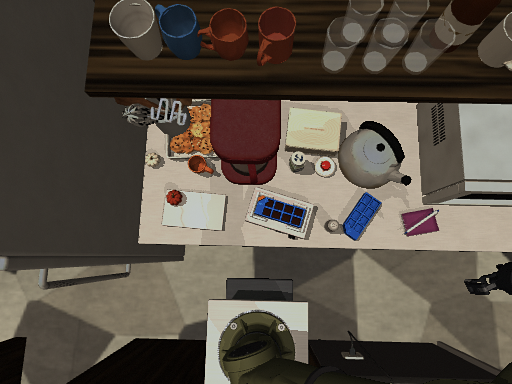

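View pics/scene0.png

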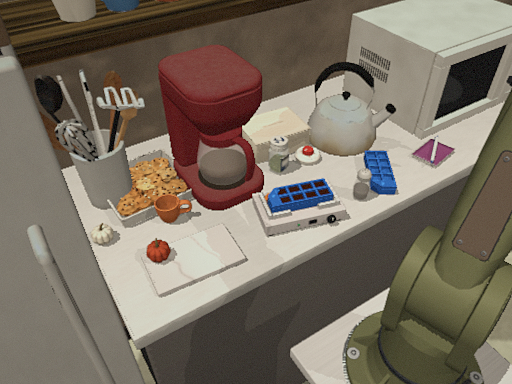

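Top view: the shaker is centred near pixel (280,212) with the orange key upper left at (262,197). The slab is near (195,210) and the pumpkin at (174,197). The empty mould is near (362,216) and the sugar shaker at (333,227). The scene view agrees, and the measured sizes match the nominal ones. First I turn the tool 50° and move toward the shaker.

Add to h.py:
```python
from scipy.spatial.transform import Rotation as Ro
def go(x,y,z,th):
    "tool-frame shift (mm) and turn (deg) from the current pose; targets in mm/deg"
    s=read_state(); R=Ro.from_quat(s["eef_rot"]); t=np.radians(th)
    G=Ro.from_matrix(np.array([[np.cos(t),np.sin(t),0],[np.sin(t),-np.cos(t),0],[0,0,-1]]))
    d=np.array([x,y,z])-s["ee_pos"]*1000
    print("t",round(s["time_s"],2),"pos",np.round(s["ee_pos"]*1000,1),"F",np.round(s["ft_force"],1),"open",round(s["opening"]*1e3,1),"grip",s["gripper_force"])
    print("shift now",np.round(R.inv().apply(d),1),"turn",np.round((R.inv()*G).as_rotvec(degrees=True),2),"shift after turn",np.round(G.inv().apply(d),1), "j7",round(s["joint_positions"][6],2))
```

```text
(no output)
```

Emit:
arm_command:
  steps:
    - {"az": -8.4, "jaw": 1}
    - {"az": -8.4}
    - {"az": -8.4}
    - {"az": -8.4}
    - {"az": -8.4}
    - {"az": -8.2}
    - {"tx": 40, "ty": 2}
    - {"tx": 45, "ty": 3}
  newtons: 50

```text
validation failed for argument at $.st...
```

Emit:
arm_command:
  steps:
    - {"tx": 45, "ty": 3}
    - {"tx": 45, "ty": 3}
    - {"tx": 45, "ty": 3}
    - {"tx": 45, "ty": 3}
    - {"tx": 45, "ty": 3}
    - {"tx": 45, "ty": 3}
    - {"tx": 45, "ty": 3}
    - {"tx": 45, "ty": 3}

```text
validation failed for argument at $.st...
```

```bash
python3 -c "
from h import *
go(429.5,-61.6,120,74.1)"
```

```text
t 2.0 pos [ 253.  -571.5  231.3] F [ 0.7  0.6 -0.1] open 85.7 grip 0.0
shift now [ 367.8 -394.8  111.3] turn [ -0.    -0.   -50.22] shift after turn [538.7  30.1 111.3] j7 -0.15
```

Every row seems to need all seven fields, so I'll resend.

Emit:
arm_command:
  steps:
    - {"tx": 0, "ty": 0, "tz": 0, "ax": 0, "ay": 0, "az": -8.4, "jaw": 1}
    - {"tx": 0, "ty": 0, "tz": 0, "ax": 0, "ay": 0, "az": -8.4, "jaw": 1}
    - {"tx": 0, "ty": 0, "tz": 0, "ax": 0, "ay": 0, "az": -8.4, "jaw": 1}
    - {"tx": 0, "ty": 0, "tz": 0, "ax": 0, "ay": 0, "az": -8.4, "jaw": 1}
    - {"tx": 0, "ty": 0, "tz": 0, "ax": 0, "ay": 0, "az": -8.4, "jaw": 1}
    - {"tx": 0, "ty": 0, "tz": 0, "ax": 0, "ay": 0, "az": -8.2, "jaw": 1}
    - {"tx": 40, "ty": 2, "tz": 0, "ax": 0, "ay": 0, "az": 0, "jaw": 1}
    - {"tx": 45, "ty": 3, "tz": 0, "ax": 0, "ay": 0, "az": 0, "jaw": 1}
  newtons: 50

```text
time_s: 2.8
ee_pos: [0.2803, -0.4914, 0.2306]
eef_rot: [0.799, 0.601, 0.0, -0.0]
ft_force: [0.4, -0.2, 0.9]
opening: 0.0855
gripper_force: 0.0
```

Emit:
arm_command:
  steps:
    - {"tx": 45, "ty": 3, "tz": 0, "ax": 0, "ay": 0, "az": 0, "jaw": 1}
    - {"tx": 45, "ty": 3, "tz": 0, "ax": 0, "ay": 0, "az": 0, "jaw": 1}
    - {"tx": 45, "ty": 3, "tz": 0, "ax": 0, "ay": 0, "az": 0, "jaw": 1}
    - {"tx": 45, "ty": 3, "tz": 0, "ax": 0, "ay": 0, "az": 0, "jaw": 1}
    - {"tx": 45, "ty": 3, "tz": 0, "ax": 0, "ay": 0, "az": 0, "jaw": 1}
    - {"tx": 45, "ty": 3, "tz": 0, "ax": 0, "ay": 0, "az": 0, "jaw": 1}
    - {"tx": 45, "ty": 3, "tz": 0, "ax": 0, "ay": 0, "az": 0, "jaw": 1}
    - {"tx": 45, "ty": 3, "tz": 0, "ax": 0, "ay": 0, "az": 0, "jaw": 1}

```text
time_s: 3.6
ee_pos: [0.4033, -0.1499, 0.2316]
eef_rot: [0.798, 0.602, 0.0, 0.0]
ft_force: [0.7, -0.4, -0.0]
opening: 0.0854
gripper_force: 0.0
```

```bash
python3 -c "
from h import *
go(429.5,-61.6,120,74.1)"
```

```text
t 3.6 pos [ 403.3 -149.9  231.6] F [ 0.7 -0.4 -0. ] open 85.4 grip 0.0
shift now [ 92.1   0.8 111.6] turn [ 0.05  0.02 -0.04] shift after turn [ 92.1   1.  111.6] j7 -0.19
```

Emit:
arm_command:
  steps:
    - {"tx": 45, "ty": 0, "tz": 20, "ax": 0, "ay": 0, "az": 0, "jaw": 1}
    - {"tx": 40, "ty": 0, "tz": 30, "ax": 0, "ay": 0, "az": 0, "jaw": 1}
    - {"tx": 7, "ty": 1, "tz": 30, "ax": 0, "ay": 0, "az": 0, "jaw": 1}
    - {"tx": 0, "ty": 0, "tz": 25, "ax": 0, "ay": 0, "az": 0, "jaw": 1}
    - {"tx": 0, "ty": 0, "tz": 5, "ax": 0, "ay": 0, "az": 0, "jaw": 1}
    - {"tx": 0, "ty": 0, "tz": 0, "ax": 0, "ay": 0, "az": 0, "jaw": 1}
    - {"tx": 0, "ty": 0, "tz": 0, "ax": 0, "ay": 0, "az": 0, "jaw": 1}
    - {"tx": 0, "ty": 0, "tz": 0, "ax": 0, "ay": 0, "az": 0, "jaw": 1}

```text
time_s: 4.4
ee_pos: [0.4299, -0.0638, 0.1225]
eef_rot: [0.799, 0.602, 0.001, 0.001]
ft_force: [0.3, -0.3, 0.7]
opening: 0.0858
gripper_force: 0.0
```

```bash
python3 -c "
from h import *
go(429.5,-61.6,43,74.1)"
```

```text
t 4.4 pos [429.9 -63.8 122.5] F [ 0.3 -0.3  0.7] open 85.8 grip 0.0
shift now [ 2.  -1.2 79.5] turn [ 0.13 -0.   -0.08] shift after turn [ 2.  -1.  79.5] j7 -0.58
```

Emit:
arm_command:
  steps:
    - {"tx": 1, "ty": 0, "tz": 20, "ax": 0, "ay": 0, "az": 0, "jaw": 1}
    - {"tx": 0, "ty": 0, "tz": 20, "ax": 0, "ay": 0, "az": 0, "jaw": 1}
    - {"tx": 0, "ty": 0, "tz": 15, "ax": 0, "ay": 0, "az": 0, "jaw": 1}
    - {"tx": 0, "ty": 0, "tz": 12, "ax": 0, "ay": 0, "az": 0, "jaw": 1}
    - {"tx": 0, "ty": 0, "tz": 8, "ax": 0, "ay": 0, "az": 0, "jaw": 1}
    - {"tx": 0, "ty": 0, "tz": 3, "ax": 0, "ay": 0, "az": 0, "jaw": 1}
    - {"tx": 0, "ty": 0, "tz": 0, "ax": 0, "ay": 0, "az": 0, "jaw": 1}
    - {"tx": 0, "ty": 0, "tz": 0, "ax": 0, "ay": 0, "az": 0, "jaw": 1}

```text
time_s: 5.2
ee_pos: [0.4298, -0.0624, 0.0438]
eef_rot: [0.798, 0.602, 0.0, 0.0]
ft_force: [-0.3, 0.5, 0.3]
opening: 0.0852
gripper_force: 0.0
```

Emit:
arm_command:
  steps:
    - {"tx": 0, "ty": 0, "tz": 0, "ax": 0, "ay": 0, "az": 0, "jaw": 0.6}
    - {"tx": 0, "ty": 0, "tz": 0, "ax": 0, "ay": 0, "az": 0, "jaw": 0.5}
    - {"tx": 0, "ty": 0, "tz": 0, "ax": 0, "ay": 0, "az": 0, "jaw": 0.4}
    - {"tx": 0, "ty": 0, "tz": 0, "ax": 0, "ay": 0, "az": 0, "jaw": 0.3}
    - {"tx": 0, "ty": 0, "tz": 0, "ax": 0, "ay": 0, "az": 0, "jaw": 0.3}
    - {"tx": 0, "ty": 0, "tz": 0, "ax": 0, "ay": 0, "az": 0, "jaw": 0.3}
    - {"tx": 0, "ty": 0, "tz": 0, "ax": 0, "ay": 0, "az": 0, "jaw": 0.3}
    - {"tx": 0, "ty": 0, "tz": 0, "ax": 0, "ay": 0, "az": 0, "jaw": 0.3}

```text
time_s: 6.0
ee_pos: [0.4297, -0.0625, 0.0439]
eef_rot: [0.798, 0.602, 0.0, 0.0]
ft_force: [-1.1, 0.2, 7.0]
opening: 0.059
gripper_force: 53.2
```

```bash
python3 -c "
from h import *
go(429.5,-61.6,43,74.1)"
```

```text
t 6.0 pos [429.7 -62.5  43.9] F [-1.1  0.2  7. ] open 59.0 grip 53.17595601081848
shift now [ 0.8 -0.4  0.9] turn [ 0.05  0.01 -0.04] shift after turn [ 0.8 -0.4  0.9] j7 -0.73
```

Emit:
arm_command:
  steps:
    - {"tx": 0, "ty": 0, "tz": -4, "ax": 0, "ay": 0, "az": 0, "jaw": 0.3}
    - {"tx": 0, "ty": 0, "tz": -8, "ax": 0, "ay": 0, "az": 0, "jaw": 0.3}
    - {"tx": 0, "ty": 0, "tz": -14, "ax": 0, "ay": 0, "az": 0, "jaw": 0.3}
    - {"tx": 0, "ty": 0, "tz": -20, "ax": 0, "ay": 0, "az": 0, "jaw": 0.3}
    - {"tx": 0, "ty": 0, "tz": -20, "ax": 0, "ay": 0, "az": 0, "jaw": 0.3}
    - {"tx": 0, "ty": 0, "tz": -14, "ax": 0, "ay": 0, "az": -4, "jaw": 0.3}
    - {"tx": 0, "ty": 0, "tz": 0, "ax": 0, "ay": 0, "az": -4, "jaw": 0.3}
    - {"tx": 0, "ty": 0, "tz": 0, "ax": 0, "ay": 0, "az": -4.1, "jaw": 0.3}

```text
time_s: 6.8
ee_pos: [0.4295, -0.0625, 0.1243]
eef_rot: [0.729, 0.684, 0.0, 0.001]
ft_force: [0.9, -0.3, -2.8]
opening: 0.0591
gripper_force: 54.9
```

```bash
python3 -c "
from h import *
go(390,20,124,86.2);go(402.5,204,124,86.2)"
```

```text
t 6.8 pos [429.5 -62.5 124.3] F [ 0.9 -0.3 -2.8] open 59.1 grip 54.88548517227173
shift now [ 79.8 -44.7   0.2] turn [0.06 0.03 0.14] shift after turn [ 79.7 -44.8   0.3] j7 -0.41
t 6.8 pos [429.5 -62.5 124.3] F [ 0.9 -0.3 -2.8] open 59.1 grip 54.88548517227173
shift now [ 2.642e+02 -4.390e+01  1.000e-01] turn [0.06 0.03 0.14] shift after turn [264.1 -44.6   0.3] j7 -0.41
```

Emit:
arm_command:
  steps:
    - {"tx": 10, "ty": -10, "tz": 0, "ax": 0, "ay": 0, "az": 0, "jaw": 0.3}
    - {"tx": 20, "ty": -17, "tz": 0, "ax": 0, "ay": 0, "az": 0, "jaw": 0.3}
    - {"tx": 30, "ty": -17, "tz": 0, "ax": 0, "ay": 0, "az": 0, "jaw": 0.3}
    - {"tx": 35, "ty": 0, "tz": 0, "ax": 0, "ay": 0, "az": 0, "jaw": 0.3}
    - {"tx": 35, "ty": 0, "tz": 0, "ax": 0, "ay": 0, "az": 0, "jaw": 0.3}
    - {"tx": 35, "ty": 0, "tz": 0, "ax": 0, "ay": 0, "az": 0, "jaw": 0.3}
    - {"tx": 35, "ty": 0, "tz": 0, "ax": 0, "ay": 0, "az": 0, "jaw": 0.3}
    - {"tx": 30, "ty": 0, "tz": 0, "ax": 0, "ay": 0, "az": 0, "jaw": 0.3}

```text
time_s: 7.6
ee_pos: [0.3995, 0.1723, 0.1236]
eef_rot: [0.73, 0.683, 0.0, -0.0]
ft_force: [0.9, 0.0, -2.8]
opening: 0.0591
gripper_force: 54.8
```

Emit:
arm_command:
  steps:
    - {"tx": 20, "ty": 0, "tz": 0, "ax": 0, "ay": 0, "az": 0, "jaw": 0.3}
    - {"tx": 12, "ty": 0, "tz": 0, "ax": 0, "ay": 0, "az": 0, "jaw": 0.3}
    - {"tx": 2, "ty": 0, "tz": 0, "ax": 0, "ay": 0, "az": 0, "jaw": 0.3}
    - {"tx": 0, "ty": 0, "tz": 0, "ax": 0, "ay": 0, "az": 0, "jaw": 0.3}
    - {"tx": 0, "ty": 0, "tz": 10, "ax": 0, "ay": 0, "az": 0, "jaw": 0.3}
    - {"tx": 0, "ty": 0, "tz": 10, "ax": 0, "ay": 0, "az": 0, "jaw": 0.3}
    - {"tx": 0, "ty": 0, "tz": 5, "ax": 0, "ay": 0, "az": 0, "jaw": 0.3}
    - {"tx": 0, "ty": 0, "tz": 0, "ax": 0, "ay": 0, "az": 0, "jaw": 0.3}

```text
time_s: 8.4
ee_pos: [0.4025, 0.2031, 0.0972]
eef_rot: [0.731, 0.683, -0.001, -0.0]
ft_force: [-0.7, -0.2, -2.1]
opening: 0.0592
gripper_force: 54.8
```

```bash
python3 -c "
from h import *
go(402.5,204,19,86.2)
p=snapshot('top');cv2.imwrite('pics/t1.png',p['pixels'][100:300,100:420].repeat(2,0).repeat(2,1))"
```

```text
t 8.4 pos [402.5 203.1  97.2] F [-0.7 -0.2 -2.1] open 59.2 grip 54.81515944004059
shift now [ 1.   0.1 78.2] turn [-0.12  0.07 -0.06] shift after turn [ 0.9 -0.1 78.2] j7 -1.07
```

View pics/t1.png

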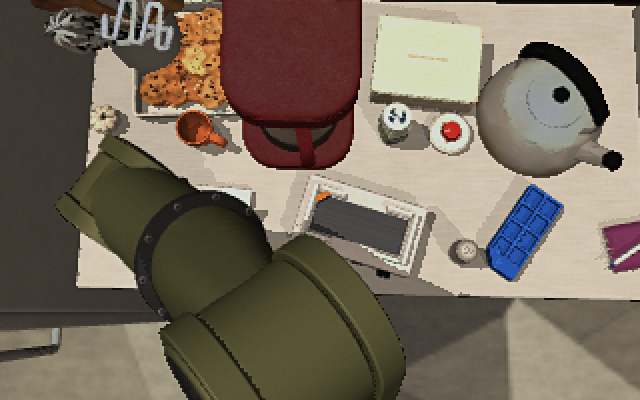

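The slab area is hidden by the arm. The pocket is empty, with the key at (322,198), and the empty mould's cut corner faces the sugar shaker at (495,265). I'll lower onto the slab.

Emit:
arm_command:
  steps:
    - {"tx": 0, "ty": 0, "tz": 15, "ax": 0, "ay": 0, "az": 0, "jaw": 0.3}
    - {"tx": 0, "ty": 0, "tz": 18, "ax": 0, "ay": 0, "az": 0, "jaw": 0.3}
    - {"tx": 0, "ty": 0, "tz": 15, "ax": 0, "ay": 0, "az": 0, "jaw": 0.3}
    - {"tx": 0, "ty": 0, "tz": 12, "ax": 0, "ay": 0, "az": 0, "jaw": 0.3}
    - {"tx": 0, "ty": 0, "tz": 8, "ax": 0, "ay": 0, "az": 0, "jaw": 0.3}
    - {"tx": 0, "ty": 0, "tz": 4, "ax": 0, "ay": 0, "az": 0, "jaw": 0.3}
    - {"tx": 0, "ty": 0, "tz": 2, "ax": 0, "ay": 0, "az": 0, "jaw": 0.3}
    - {"tx": 0, "ty": 0, "tz": 1, "ax": 0, "ay": 0, "az": 0, "jaw": 0.3}

```text
time_s: 9.25
ee_pos: [0.4034, 0.2041, 0.0235]
eef_rot: [0.73, 0.683, 0.0, 0.0]
ft_force: [-0.2, 0.3, -2.5]
opening: 0.0588
gripper_force: 54.9
```

Emit:
arm_command:
  steps:
    - {"tx": 0, "ty": 0, "tz": 1, "ax": 0, "ay": 0, "az": 0, "jaw": 0.3}
    - {"tx": 0, "ty": 0, "tz": 1, "ax": 0, "ay": 0, "az": 0, "jaw": 0.3}
    - {"tx": 0, "ty": 0, "tz": 0.5, "ax": 0, "ay": 0, "az": 0, "jaw": 0.3}
    - {"tx": 0, "ty": 0, "tz": 0, "ax": 0, "ay": 0, "az": 0, "jaw": 0.3}
    - {"tx": 0, "ty": 0, "tz": 0, "ax": 0, "ay": 0, "az": 0, "jaw": 0.3}
    - {"tx": 0, "ty": 0, "tz": 0, "ax": 0, "ay": 0, "az": 0, "jaw": 0.3}
    - {"tx": 0, "ty": 0, "tz": 0, "ax": 0, "ay": 0, "az": 0, "jaw": 0.3}
    - {"tx": 0, "ty": 0, "tz": 0, "ax": 0, "ay": 0, "az": 0, "jaw": 0.3}

```text
time_s: 10.05
ee_pos: [0.4031, 0.204, 0.0208]
eef_rot: [0.73, 0.683, 0.0, -0.0]
ft_force: [0.1, -0.0, -2.3]
opening: 0.0586
gripper_force: 54.9
```

Not yet touching, so go down about 2 mm, then open.

Emit:
arm_command:
  steps:
    - {"tx": 0, "ty": 0, "tz": 1, "ax": 0, "ay": 0, "az": 0, "jaw": 0.3}
    - {"tx": 0, "ty": 0, "tz": 1, "ax": 0, "ay": 0, "az": 0, "jaw": 0.3}
    - {"tx": 0, "ty": 0, "tz": 0.3, "ax": 0, "ay": 0, "az": 0, "jaw": 0.3}
    - {"tx": 0, "ty": 0, "tz": 0, "ax": 0, "ay": 0, "az": 0, "jaw": 0.3}
    - {"tx": 0, "ty": 0, "tz": 0, "ax": 0, "ay": 0, "az": 0, "jaw": 0.3}
    - {"tx": 0, "ty": 0, "tz": 0, "ax": 0, "ay": 0, "az": 0, "jaw": 0.3}
    - {"tx": 0, "ty": 0, "tz": 0, "ax": 0, "ay": 0, "az": 0, "jaw": 0.3}
    - {"tx": 0, "ty": 0, "tz": 0, "ax": 0, "ay": 0, "az": 0, "jaw": 0.3}

```text
time_s: 10.85
ee_pos: [0.4032, 0.204, 0.0189]
eef_rot: [0.73, 0.683, 0.0, 0.0]
ft_force: [-1.7, -1.5, 6.7]
opening: 0.0589
gripper_force: 55.9
```

Emit:
arm_command:
  steps:
    - {"tx": 0, "ty": 0, "tz": 0, "ax": 0, "ay": 0, "az": 0, "jaw": 0.75}
    - {"tx": 0, "ty": 0, "tz": 0, "ax": 0, "ay": 0, "az": 0, "jaw": 0.85}
    - {"tx": 0, "ty": 0, "tz": 0, "ax": 0, "ay": 0, "az": 0, "jaw": 1}
    - {"tx": 0, "ty": 0, "tz": 0, "ax": 0, "ay": 0, "az": 0, "jaw": 1}
    - {"tx": 0, "ty": 0, "tz": -5, "ax": 0, "ay": 0, "az": 0, "jaw": 1}
    - {"tx": 0, "ty": 0, "tz": -20, "ax": 0, "ay": 0, "az": 0, "jaw": 1}
    - {"tx": 0, "ty": 0, "tz": -35, "ax": 0, "ay": 0, "az": 0, "jaw": 1}
    - {"tx": 0, "ty": 0, "tz": -45, "ax": 0, "ay": 0, "az": 0, "jaw": 1}

```text
time_s: 11.65
ee_pos: [0.4019, 0.2036, 0.1239]
eef_rot: [0.73, 0.683, -0.002, -0.001]
ft_force: [0.7, -0.1, -0.5]
opening: 0.0855
gripper_force: 0.0
```

Emit:
arm_command:
  steps:
    - {"tx": -20, "ty": 0, "tz": -30, "ax": 0, "ay": 0, "az": 0, "jaw": 1}
    - {"tx": -45, "ty": 0, "tz": -30, "ax": 0, "ay": 0, "az": 0, "jaw": 1}
    - {"tx": -45, "ty": 0, "tz": 0, "ax": 0, "ay": 0, "az": 0, "jaw": 1}
    - {"tx": -45, "ty": 0, "tz": 0, "ax": 0, "ay": 0, "az": 0, "jaw": 1}
    - {"tx": -45, "ty": 0, "tz": 0, "ax": 0, "ay": 0, "az": 0, "jaw": 1}
    - {"tx": -45, "ty": 0, "tz": 0, "ax": 0, "ay": 0, "az": 0, "jaw": 1}
    - {"tx": -45, "ty": 0, "tz": 0, "ax": 0, "ay": 0, "az": 0, "jaw": 1}
    - {"tx": -45, "ty": 0, "tz": 0, "ax": 0, "ay": 0, "az": 0, "jaw": 1}

```text
time_s: 12.45
ee_pos: [0.3804, -0.1286, 0.1817]
eef_rot: [0.73, 0.683, 0.0, 0.0]
ft_force: [1.9, -0.3, 0.5]
opening: 0.0856
gripper_force: 0.0
```

Run:
```python
from h import *
go(425.5,-325.5,130,145.5)
for n in ["top","scene"]:
    p=snapshot(n); W=cloud(p)
    def reg(name,x0,x1,y0,y1,z0,z1):
        m=(W[...,0]>x0)&(W[...,0]<x1)&(W[...,1]>y0)&(W[...,1]<y1)&(W[...,2]>z0)&(W[...,2]<z1)
        k,l,st,_=cv2.connectedComponentsWithStats(m.astype(np.uint8)); m=l==1+np.argmax(st[1:,4])
        P=W[m]; print(n,name,len(P),rect(P),np.round(np.median(P[:,2]),4))
    reg("filled",.33,.52,.1,.33,.038,.050)
    reg("base",.33,.52,-.18,.05,.035,.080)
    reg("empty",.33,.52,-.43,-.22,.024,.036)
    if n=="scene": cv2.imwrite("pics/s2.png",p["pixels"])
```

```text
t 12.45 pos [ 380.4 -128.6  181.7] F [ 1.9 -0.3  0.5] open 85.6 grip 0.0
shift now [-193.5   58.    51.8] turn [ 2.000e-02  4.000e-02 -5.931e+01] shift after turn [-148.7 -136.8   51.7] j7 -0.08
top filled 747 (array([403. , 202.4]), array([149. ,  60.3]), 86.0) 0.0428
top base 1795 (array([430.9, -58.2]), array([189.2, 116.1]), 74.1) 0.0403
top empty 151 (array([ 450.9, -344.3]), array([59.8, 88.9]), 55.3) 0.0295
scene filled 1645 (array([405. , 205.2]), array([150.3,  63.8]), 85.9) 0.0428
scene base 2838 (array([429.4, -60. ]), array([199.7, 118.6]), 73.7) 0.0403
scene empty 531 (array([ 425.4, -323.8]), array([ 60.9, 153. ]), 55.7) 0.0286
```

View pics/s2.png

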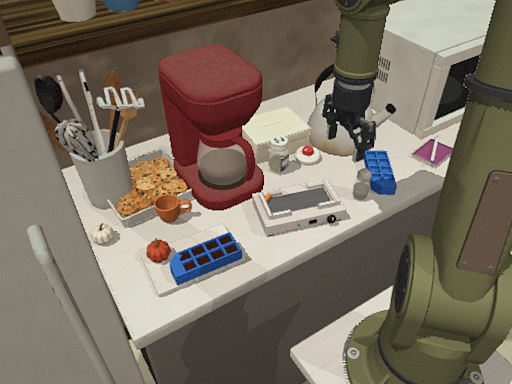

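The filled mould lies flat on the slab around (208,257), the pumpkin is untouched, and the pocket is empty. Before going to the empty mould, I'll check the clearance to the kettle.

Emit:
arm_command:
  steps:
    - {"tx": -35, "ty": 5, "tz": 0, "ax": 0, "ay": 0, "az": -8, "jaw": 1}
    - {"tx": 0, "ty": 0, "tz": 0, "ax": 0, "ay": 0, "az": -8.5, "jaw": 1}
    - {"tx": 0, "ty": 0, "tz": 0, "ax": 0, "ay": 0, "az": -8.5, "jaw": 1}
    - {"tx": 0, "ty": 0, "tz": 0, "ax": 0, "ay": 0, "az": -8.5, "jaw": 1}
    - {"tx": 0, "ty": 0, "tz": 0, "ax": 0, "ay": 0, "az": -8.5, "jaw": 1}
    - {"tx": 0, "ty": 0, "tz": 0, "ax": 0, "ay": 0, "az": -8.5, "jaw": 1}
    - {"tx": 0, "ty": 0, "tz": 0, "ax": 0, "ay": 0, "az": -8.5, "jaw": 1}
    - {"tx": 0, "ty": 0, "tz": 0, "ax": 0, "ay": 0, "az": -0.3, "jaw": 1}

```text
time_s: 13.35
ee_pos: [0.3836, -0.1615, 0.1813]
eef_rot: [0.295, 0.955, 0.0, -0.0]
ft_force: [0.1, 0.5, -0.0]
opening: 0.0857
gripper_force: 0.0
```

Run:
```python
from h import *
go(425.5,-325.4,130,145.5)
p=snapshot("scene"); W=cloud(p); P=W[~np.isnan(W[...,0])]
for a,b in ((.05,.09),(.09,.14),(.14,.2),(.2,.3)):
    Q=P[(P[:,0]>.38)&(P[:,0]<.7)&(P[:,1]>-.46)&(P[:,1]<-.26)&(P[:,2]>a)&(P[:,2]<b)]
    if len(Q): print(a,b,len(Q),np.round(Q[Q[:,0].argsort()][[0,5,20,60]],3).tolist())
```

```text
t 13.35 pos [ 383.6 -161.5  181.3] F [ 0.1  0.5 -0. ] open 85.7 grip 0.0
shift now [-127.1 -111.7   51.3] turn [ 0.02 -0.02  0.15] shift after turn [-127.4 -111.4   51.3] j7 0.88
0.05 0.09 821 [[0.521, -0.331, 0.051], [0.524, -0.344, 0.051], [0.526, -0.376, 0.055], [0.528, -0.361, 0.066]]
0.09 0.14 380 [[0.51, -0.435, 0.117], [0.512, -0.44, 0.118], [0.521, -0.45, 0.119], [0.541, -0.41, 0.097]]
0.14 0.2 125 [[0.654, -0.315, 0.199], [0.659, -0.314, 0.191], [0.663, -0.311, 0.184], [0.673, -0.298, 0.181]]
0.2 0.3 156 [[0.63, -0.335, 0.23], [0.631, -0.337, 0.226], [0.636, -0.332, 0.216], [0.644, -0.318, 0.22]]
```

Emit:
arm_command:
  steps:
    - {"tx": -32, "ty": -28, "tz": 0, "ax": 0, "ay": 0, "az": 0, "jaw": 1}
    - {"tx": -35, "ty": -31, "tz": 0, "ax": 0, "ay": 0, "az": 0, "jaw": 1}
    - {"tx": -35, "ty": -31, "tz": 0, "ax": 0, "ay": 0, "az": 0, "jaw": 1}
    - {"tx": -25, "ty": -21.5, "tz": 20, "ax": 0, "ay": 0, "az": 0, "jaw": 1}
    - {"tx": 0, "ty": 0, "tz": 30, "ax": 0, "ay": 0, "az": 0, "jaw": 1}
    - {"tx": 0, "ty": 0, "tz": 10, "ax": 0, "ay": 0, "az": 0, "jaw": 1}
    - {"tx": 0, "ty": 0, "tz": 0, "ax": 0, "ay": 0, "az": 0, "jaw": 1}
    - {"tx": 0, "ty": 0, "tz": 0, "ax": 0, "ay": 0, "az": 0, "jaw": 1}

```text
time_s: 14.2
ee_pos: [0.4257, -0.3249, 0.1222]
eef_rot: [0.296, 0.955, -0.0, 0.0]
ft_force: [-0.0, -1.0, 0.9]
opening: 0.0854
gripper_force: 0.0
```

```bash
python3 -c "
from h import *
go(425.5,-325.4,5,145.5)"
```

```text
t 14.2 pos [ 425.7 -324.9  122.2] F [-0.  -1.   0.9] open 85.4 grip 0.0
shift now [ -0.   -0.5 117.2] turn [0.01 0.03 0.02] shift after turn [-1.000e-01 -5.000e-01  1.172e+02] j7 1.03
```

Emit:
arm_command:
  steps:
    - {"tx": 0, "ty": -0.5, "tz": 25, "ax": 0, "ay": 0, "az": 0, "jaw": 1}
    - {"tx": 0, "ty": 0, "tz": 30, "ax": 0, "ay": 0, "az": 0, "jaw": 1}
    - {"tx": 0, "ty": 0, "tz": 25, "ax": 0, "ay": 0, "az": 0, "jaw": 1}
    - {"tx": 0, "ty": 0, "tz": 18, "ax": 0, "ay": 0, "az": 0, "jaw": 1}
    - {"tx": 0, "ty": 0, "tz": 12, "ax": 0, "ay": 0, "az": 0, "jaw": 1}
    - {"tx": 0, "ty": 0, "tz": 6, "ax": 0, "ay": 0, "az": 0, "jaw": 1}
    - {"tx": 0, "ty": 0, "tz": 0, "ax": 0, "ay": 0, "az": 0, "jaw": 1}
    - {"tx": 0, "ty": 0, "tz": 0, "ax": 0, "ay": 0, "az": 0, "jaw": 1}

```text
time_s: 15.0
ee_pos: [0.4255, -0.3266, 0.0062]
eef_rot: [0.297, 0.955, -0.0, 0.001]
ft_force: [-0.7, 0.3, -0.2]
opening: 0.0853
gripper_force: 0.0
```

Emit:
arm_command:
  steps:
    - {"tx": 0, "ty": 0, "tz": 0, "ax": 0, "ay": 0, "az": 0, "jaw": 0.6}
    - {"tx": 0, "ty": 0, "tz": 0, "ax": 0, "ay": 0, "az": 0, "jaw": 0.5}
    - {"tx": 0, "ty": 0, "tz": 0, "ax": 0, "ay": 0, "az": 0, "jaw": 0.4}
    - {"tx": 0, "ty": 0, "tz": 0, "ax": 0, "ay": 0, "az": 0, "jaw": 0.3}
    - {"tx": 0, "ty": 0, "tz": 0, "ax": 0, "ay": 0, "az": 0, "jaw": 0.3}
    - {"tx": 0, "ty": 0, "tz": 0, "ax": 0, "ay": 0, "az": 0, "jaw": 0.3}
    - {"tx": 0, "ty": 0, "tz": 0, "ax": 0, "ay": 0, "az": 0, "jaw": 0.3}
    - {"tx": 0, "ty": 0, "tz": 0, "ax": 0, "ay": 0, "az": 0, "jaw": 0.3}

```text
time_s: 15.8
ee_pos: [0.4251, -0.3267, 0.0061]
eef_rot: [0.297, 0.955, -0.0, 0.001]
ft_force: [-1.0, 0.1, 5.5]
opening: 0.0591
gripper_force: 53.6
```

```bash
python3 -c "
from h import *
go(425.5,-325.4,5,145.5)"
```

```text
t 15.8 pos [ 425.1 -326.7    6.1] F [-1.   0.1  5.5] open 59.1 grip 53.55434775352478
shift now [0.4 1.3 1.1] turn [-0.02  0.07 -0.04] shift after turn [0.4 1.3 1.1] j7 0.87
```

Emit:
arm_command:
  steps:
    - {"tx": 0, "ty": 0, "tz": -4, "ax": 0, "ay": 0, "az": 0, "jaw": 0.3}
    - {"tx": 0, "ty": 0, "tz": -8, "ax": 0, "ay": 0, "az": 0, "jaw": 0.3}
    - {"tx": 0, "ty": 0, "tz": -14, "ax": 0, "ay": 0, "az": 0, "jaw": 0.3}
    - {"tx": 0, "ty": 0, "tz": -22, "ax": 0, "ay": 0, "az": 0, "jaw": 0.3}
    - {"tx": 0, "ty": 0, "tz": -30, "ax": 0, "ay": 0, "az": 0, "jaw": 0.3}
    - {"tx": 0, "ty": 0, "tz": -30, "ax": 0, "ay": 0, "az": 0, "jaw": 0.3}
    - {"tx": 0, "ty": 0, "tz": -20, "ax": 0, "ay": 0, "az": 0, "jaw": 0.3}
    - {"tx": 0, "ty": 0, "tz": -10, "ax": 0, "ay": 0, "az": 0, "jaw": 0.3}

```text
time_s: 16.6
ee_pos: [0.4256, -0.3265, 0.146]
eef_rot: [0.297, 0.955, -0.001, 0.001]
ft_force: [0.4, -0.2, -2.0]
opening: 0.0588
gripper_force: 54.5
```

```bash
python3 -c "
from h import *
go(400,-200,144,74.1)"
```

```text
t 16.6 pos [ 425.6 -326.5  146. ] F [ 0.4 -0.2 -2. ] open 58.8 grip 54.53299641609192
shift now [92.8 89.8  1.7] turn [ 0.11  0.16 71.39] shift after turn [114.7 -59.3   2. ] j7 1.06
```

Emit:
arm_command:
  steps:
    - {"tx": 12, "ty": 12, "tz": 0, "ax": 0, "ay": 0, "az": 0, "jaw": 0.3}
    - {"tx": 22, "ty": 22, "tz": 0, "ax": 0, "ay": 0, "az": 0, "jaw": 0.3}
    - {"tx": 25, "ty": 24, "tz": 0, "ax": 0, "ay": 0, "az": 0, "jaw": 0.3}
    - {"tx": 22, "ty": 20, "tz": 0, "ax": 0, "ay": 0, "az": 0, "jaw": 0.3}
    - {"tx": 12, "ty": 12, "tz": 0, "ax": 0, "ay": 0, "az": 0, "jaw": 0.3}
    - {"tx": 0, "ty": 0, "tz": 0, "ax": 0, "ay": 0, "az": 4, "jaw": 0.3}
    - {"tx": 0, "ty": 0, "tz": 0, "ax": 0, "ay": 0, "az": 6, "jaw": 0.3}
    - {"tx": 0, "ty": 0, "tz": 0, "ax": 0, "ay": 0, "az": 7, "jaw": 0.3}

```text
time_s: 17.4
ee_pos: [0.3993, -0.1999, 0.1433]
eef_rot: [0.437, 0.9, -0.0, -0.0]
ft_force: [1.3, -0.1, -2.1]
opening: 0.0585
gripper_force: 54.5
```

Emit:
arm_command:
  steps:
    - {"tx": 0, "ty": 0, "tz": 0, "ax": 0, "ay": 0, "az": 8, "jaw": 0.3}
    - {"tx": 0, "ty": 0, "tz": 0, "ax": 0, "ay": 0, "az": 8, "jaw": 0.3}
    - {"tx": 0, "ty": 0, "tz": 0, "ax": 0, "ay": 0, "az": 8, "jaw": 0.3}
    - {"tx": 0, "ty": 0, "tz": 0, "ax": 0, "ay": 0, "az": 8, "jaw": 0.3}
    - {"tx": 0, "ty": 0, "tz": 0, "ax": 0, "ay": 0, "az": 8, "jaw": 0.3}
    - {"tx": 0, "ty": 0, "tz": 0, "ax": 0, "ay": 0, "az": 7, "jaw": 0.3}
    - {"tx": 0, "ty": 0, "tz": 0, "ax": 0, "ay": 0, "az": 5, "jaw": 0.3}
    - {"tx": 0, "ty": 0, "tz": 0, "ax": 0, "ay": 0, "az": 2.4, "jaw": 0.3}

```text
time_s: 18.2
ee_pos: [0.3993, -0.1998, 0.1433]
eef_rot: [0.799, 0.601, -0.0, 0.0]
ft_force: [-0.7, 1.3, -1.7]
opening: 0.059
gripper_force: 54.5
```

```bash
python3 -c "
from h import *
go(429.7,-62.5,144,74.1)"
```

```text
t 18.2 pos [ 399.3 -199.8  143.3] F [-0.7  1.3 -1.7] open 59.0 grip 54.505303502082825
shift now [140.4  -8.9  -0.8] turn [-0.    0.01 -0.21] shift after turn [140.4  -8.4  -0.7] j7 -0.16
```

Emit:
arm_command:
  steps:
    - {"tx": 15, "ty": 0, "tz": 0, "ax": 0, "ay": 0, "az": 0, "jaw": 0.3}
    - {"tx": 30, "ty": -2, "tz": 0, "ax": 0, "ay": 0, "az": 0, "jaw": 0.3}
    - {"tx": 40, "ty": -3, "tz": 0, "ax": 0, "ay": 0, "az": 0, "jaw": 0.3}
    - {"tx": 30, "ty": -3, "tz": 5, "ax": 0, "ay": 0, "az": 0, "jaw": 0.3}
    - {"tx": 20, "ty": -1, "tz": 15, "ax": 0, "ay": 0, "az": 0, "jaw": 0.3}
    - {"tx": 5.5, "ty": 0, "tz": 20, "ax": 0, "ay": 0, "az": 0, "jaw": 0.3}
    - {"tx": 0, "ty": 0, "tz": 15, "ax": 0, "ay": 0, "az": 0, "jaw": 0.3}
    - {"tx": 0, "ty": 0, "tz": 5, "ax": 0, "ay": 0, "az": 0, "jaw": 0.3}

```text
time_s: 19.0
ee_pos: [0.4286, -0.0618, 0.082]
eef_rot: [0.798, 0.603, -0.001, -0.001]
ft_force: [-1.1, -0.9, -3.0]
opening: 0.0588
gripper_force: 54.4
```

Run:
```python
from h import *
go(429.4,-62,46.1,74.1)
p=snapshot("scene"); p=snapshot("scene"); W=cloud(p); cv2.imwrite("pics/s3.png",p["pixels"][150:270,200:400].repeat(4,0).repeat(4,1))
z=read_state()["ee_pos"][2]; b=p["pixels"].astype(int); blue=(b[...,0]>b[...,2]+40)
m=blue&(W[...,2]>z+.012)&(W[...,2]<z+.034)&(abs(W[...,1]+.06)<.13)
P=W[m]; print(len(P),rect(P),np.round(P[:,2].max(),4))
m=(W[...,0]>.33)&(W[...,0]<.52)&(W[...,1]>-.18)&(W[...,1]<.05)&(W[...,2]>.035)&(W[...,2]<.056); print(rect(W[m]))
```

```text
t 19.0 pos [428.6 -61.8  82. ] F [-1.1 -0.9 -3. ] open 58.8 grip 54.44778263568878
shift now [ 0.   0.9 35.9] turn [-0.13  0.02  0.02] shift after turn [ 0.   0.8 35.9] j7 -0.59
898 (array([500.9, -79.8]), array([149.4, 210.8]), 74.1) 0.1087
(array([429.9, -60.3]), array([200.5, 119.1]), 73.4)
```

View pics/s3.png

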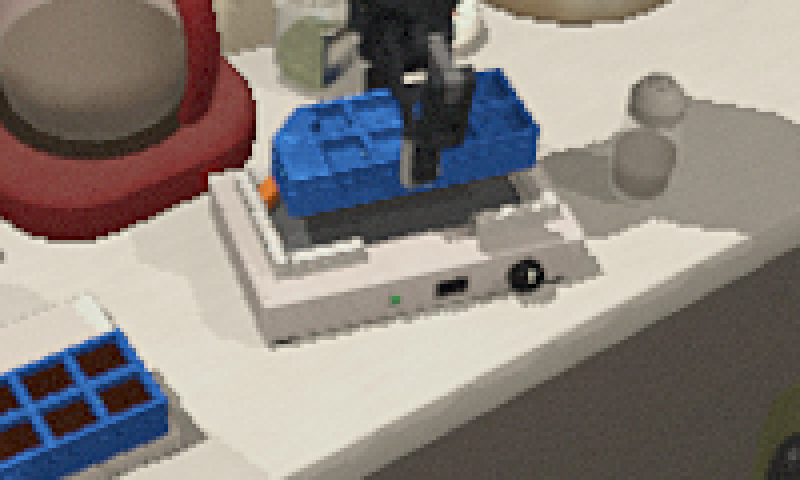

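The empty mould hangs level over the pocket, its cut corner at about (280,130) above the orange key at (268,190). Its offset along the length is about 0.7 mm, so I'll lower it.

Emit:
arm_command:
  steps:
    - {"tx": -0.4, "ty": 0.6, "tz": 5, "ax": 0, "ay": 0, "az": 0, "jaw": 0.3}
    - {"tx": 0, "ty": 0, "tz": 8, "ax": 0, "ay": 0, "az": 0, "jaw": 0.3}
    - {"tx": 0, "ty": 0, "tz": 5, "ax": 0, "ay": 0, "az": 0, "jaw": 0.3}
    - {"tx": 0, "ty": 0, "tz": 3, "ax": 0, "ay": 0, "az": 0, "jaw": 0.3}
    - {"tx": 0, "ty": 0, "tz": 2, "ax": 0, "ay": 0, "az": 0, "jaw": 0.3}
    - {"tx": 0, "ty": 0, "tz": 1, "ax": 0, "ay": 0, "az": 0, "jaw": 0.3}
    - {"tx": 0, "ty": 0, "tz": 1, "ax": 0, "ay": 0, "az": 0, "jaw": 0.3}
    - {"tx": 0, "ty": 0, "tz": 1, "ax": 0, "ay": 0, "az": 0, "jaw": 0.3}

```text
time_s: 19.9
ee_pos: [0.4297, -0.0625, 0.0573]
eef_rot: [0.798, 0.602, 0.0, 0.0]
ft_force: [-0.4, -0.6, -2.2]
opening: 0.0591
gripper_force: 54.5
```

```bash
python3 -c "
from h import *
go(429.4,-62,46.1,74.1)"
```

```text
t 19.9 pos [429.7 -62.5  57.3] F [-0.4 -0.6 -2.2] open 59.1 grip 54.473649859428406
shift now [ 0.4 -0.4 11.2] turn [ 0.01 -0.   -0.02] shift after turn [ 0.4 -0.4 11.2] j7 -0.63
```

Bottom is at about 51 mm, inside the fence bevel, with no contact force. Continue down.

Emit:
arm_command:
  steps:
    - {"tx": 0, "ty": 0, "tz": 1, "ax": 0, "ay": 0, "az": 0, "jaw": 0.3}
    - {"tx": 0, "ty": 0, "tz": 1, "ax": 0, "ay": 0, "az": 0, "jaw": 0.3}
    - {"tx": 0, "ty": 0, "tz": 1, "ax": 0, "ay": 0, "az": 0, "jaw": 0.3}
    - {"tx": 0, "ty": 0, "tz": 1, "ax": 0, "ay": 0, "az": 0, "jaw": 0.3}
    - {"tx": 0, "ty": 0, "tz": 1, "ax": 0, "ay": 0, "az": 0, "jaw": 0.3}
    - {"tx": 0, "ty": 0, "tz": 1, "ax": 0, "ay": 0, "az": 0, "jaw": 0.3}
    - {"tx": 0, "ty": 0, "tz": 0, "ax": 0, "ay": 0, "az": 0, "jaw": 0.3}
    - {"tx": 0, "ty": 0, "tz": 0, "ax": 0, "ay": 0, "az": 0, "jaw": 0.3}

```text
time_s: 20.7
ee_pos: [0.4296, -0.0625, 0.0512]
eef_rot: [0.798, 0.602, 0.0, -0.0]
ft_force: [0.4, -0.2, -1.9]
opening: 0.0589
gripper_force: 54.5
```

Emit:
arm_command:
  steps:
    - {"tx": 0, "ty": 0, "tz": 1, "ax": 0, "ay": 0, "az": 0, "jaw": 0.3}
    - {"tx": 0, "ty": 0, "tz": 1, "ax": 0, "ay": 0, "az": 0, "jaw": 0.3}
    - {"tx": 0, "ty": 0, "tz": 1, "ax": 0, "ay": 0, "az": 0, "jaw": 0.3}
    - {"tx": 0, "ty": 0, "tz": 1, "ax": 0, "ay": 0, "az": 0, "jaw": 0.3}
    - {"tx": 0, "ty": 0, "tz": 0.7, "ax": 0, "ay": 0, "az": 0, "jaw": 0.3}
    - {"tx": 0, "ty": 0, "tz": 0.5, "ax": 0, "ay": 0, "az": 0, "jaw": 0.3}
    - {"tx": 0, "ty": 0, "tz": 0, "ax": 0, "ay": 0, "az": 0, "jaw": 0.3}
    - {"tx": 0, "ty": 0, "tz": 0, "ax": 0, "ay": 0, "az": 0, "jaw": 0.3}

```text
time_s: 21.5
ee_pos: [0.4295, -0.0625, 0.0461]
eef_rot: [0.798, 0.602, -0.0, 0.0]
ft_force: [-1.3, 0.9, 1.7]
opening: 0.0588
gripper_force: 54.7
```

Seated, with floor contact. Release and retreat.

Emit:
arm_command:
  steps:
    - {"tx": 0, "ty": 0, "tz": 0, "ax": 0, "ay": 0, "az": 0, "jaw": 0.75}
    - {"tx": 0, "ty": 0, "tz": 0, "ax": 0, "ay": 0, "az": 0, "jaw": 0.85}
    - {"tx": 0, "ty": 0, "tz": 0, "ax": 0, "ay": 0, "az": 0, "jaw": 1}
    - {"tx": 0, "ty": 0, "tz": 0, "ax": 0, "ay": 0, "az": 0, "jaw": 1}
    - {"tx": 0, "ty": 0, "tz": -5, "ax": 0, "ay": 0, "az": 0, "jaw": 1}
    - {"tx": 0, "ty": 0, "tz": -20, "ax": 0, "ay": 0, "az": 0, "jaw": 1}
    - {"tx": 0, "ty": 0, "tz": -35, "ax": 0, "ay": 0, "az": 0, "jaw": 1}
    - {"tx": 0, "ty": 0, "tz": -45, "ax": 0, "ay": 0, "az": 0, "jaw": 1}

```text
time_s: 22.3
ee_pos: [0.4284, -0.0622, 0.1515]
eef_rot: [0.798, 0.603, -0.001, -0.002]
ft_force: [1.3, -1.5, -0.4]
opening: 0.0854
gripper_force: 0.0
```

Emit:
arm_command:
  steps:
    - {"tx": 0, "ty": 0, "tz": -40, "ax": 0, "ay": 0, "az": 0, "jaw": 1}
    - {"tx": -20, "ty": 0, "tz": -30, "ax": 0, "ay": 0, "az": 0, "jaw": 1}
    - {"tx": -45, "ty": 0, "tz": 0, "ax": 0, "ay": 0, "az": 0, "jaw": 1}
    - {"tx": -45, "ty": 0, "tz": 0, "ax": 0, "ay": 0, "az": 0, "jaw": 1}
    - {"tx": -45, "ty": 0, "tz": 0, "ax": 0, "ay": 0, "az": 0, "jaw": 1}
    - {"tx": -45, "ty": 0, "tz": 0, "ax": 0, "ay": 0, "az": 0, "jaw": 1}
    - {"tx": -20, "ty": 0, "tz": 0, "ax": 0, "ay": 0, "az": 0, "jaw": 1}
    - {"tx": 0, "ty": 0, "tz": 0, "ax": 0, "ay": 0, "az": 0, "jaw": 1}

```text
time_s: 23.1
ee_pos: [0.3676, -0.2771, 0.221]
eef_rot: [0.8, 0.6, -0.0, 0.0]
ft_force: [-1.3, 1.0, -0.6]
opening: 0.0852
gripper_force: 0.0
```

Run:
```python
from h import *
for n in ["top","scene"]:
    p=snapshot(n); W=cloud(p)
    def reg(name,x0,x1,y0,y1,z0,z1):
        m=(W[...,0]>x0)&(W[...,0]<x1)&(W[...,1]>y0)&(W[...,1]<y1)&(W[...,2]>z0)&(W[...,2]<z1)
        k,l,st,_=cv2.connectedComponentsWithStats(m.astype(np.uint8)); m=l==1+np.argmax(st[1:,4])
        P=W[m]; A=np.c_[P[:,:2],np.ones(len(P))]; print(n,name,len(P),rect(P),np.round(np.median(P[:,2]),4),np.percentile(P[:,2],[2,98]).round(3))
    reg("filled",.33,.52,.1,.33,.038,.050)
    reg("empty",.33,.52,-.17,.04,.061,.078)
    reg("base",.33,.52,-.18,.05,.035,.080)
cv2.imwrite("pics/s4.png",p["pixels"])
```

```text
top filled 768 (array([403.2, 202.8]), array([149.9,  60.3]), 86.2) 0.0428 [0.038 0.048]
top empty 577 (array([429.8, -63. ]), array([149.8,  60.9]), 74.0) 0.0684 [0.061 0.074]
top base 2197 (array([429.4, -63.1]), array([199.3, 116.3]), 74.0) 0.0526 [0.036 0.072]
scene filled 1628 (array([404.4, 204.9]), array([150. ,  63.4]), 85.7) 0.0428 [0.038 0.047]
scene empty 952 (array([431.5, -60.7]), array([151.3,  65.8]), 74.0) 0.0683 [0.061 0.072]
scene base 2915 (array([429. , -59.4]), array([200.5, 118.1]), 73.1) 0.0541 [0.036 0.071]
```

View pics/s4.png

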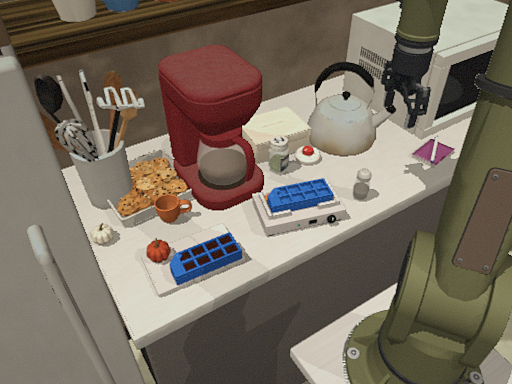

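The empty mould sits flat in the pocket at (300,195). The filled mould is on the slab at (208,257), and all the bystanders are standing. Handing in.

```bash
python3 -c "
from plant import close_job
print(close_job())"
```

```text
the job is handed in; nothing more can be done
None
```

The job is handed in at about 23 s: by the final camera check, the empty mould is seated square in the pocket with its cut corner at the key, the full mould lies flat on the slab, and all bystanders are still standing. The judge's result was not shown.

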